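# Open the swing clamp and bring a cast bracket over its nest

## Task

Load the drilling fixture: swing its clamp lever round to the green mark (70 degrees from the red one) so that the nest is open, and leave it there. Then pick up the grey cast bracket at its balance point and bring it, level all the way and without touching the fixture or its lever or disturbing the things round about, straight above its nest, turned the way it will sit (thick boss over the round socket, small eye over the fork) and about 50 mm above its seat. Do not put it down: finish while still holding it there, level and still.

Things in the scene. Friction and masses are not known exactly. Their poses are not given: they have to be found in the camera images.
- fixture: drilling fixture, fixed to the worktop: aluminium plate 224 x 150 x 12 mm (x from -112 to 112, y from -95 to 55 in its frame). Origin on its underside at worktop height; x runs along the nest from the round socket (nearer the robot) to the fork, z up. Nest walls (dark) stand 14 mm above the plate. A white disc of radius 46 mm, its top 38 mm above the worktop, lies under the clamp lever; it bears a red mark, a green mark and black 10 degree ticks
- nest_boss (a point): point on the plate's top (12 mm above the worktop) at the centre of the round socket (48 mm inside) where the bracket's boss will sit; axes as the fixture's
- nest_eye (a point): point on the plate's top in the middle of the fork where the bracket's eye will sit, 160 mm from nest_boss along the fixture's +x; the round socket and the fork lie on one line parallel to the fixture's x axis
- lever (a joint): angle of the clamp lever in rad, about a vertical axis: 0 = its handle rod lies on the red mark (the handle points along the fixture's -y, and the opposite hold-down finger lies across the nest), growing clockwise seen from above, that is, the grip moves towards the fixture's -x; 1.222 = handle on the middle of the green mark (nest open). Range -0.1 to 1.9, stays where it is left (friction about 0.12 N m). Starts between 0 and 0.45
- lever_hinge (a point): point on the lever's vertical hinge axis, 47 mm above the worktop, at (0, -45) mm in the fixture's frame
- lever_grip (a point): point on the lever's grip, 80 mm from the hinge axis and 75 mm above the worktop: the grip is an upright black round handle 18 mm in diameter, from 44 to 90 mm above the worktop, on the end of a thin steel rod; pinch it from above
- bracket: loose grey cast bracket, 193 mm long, 0.2 to 0.33 kg, flat on the worktop. Origin on its underside, below its balance point (centre of mass); x along the arm to the thick boss (44 mm diameter, 36 high, centre at x = +45.5 mm). Arm: straight bar 14 mm wide (y), underside 4 and top 22 mm up; pinch it across at the origin. Small eye (22 mm diameter, 22 high) at x = -114.5 mm
- bracket_boss (a point): point at the centre of the boss's underside
- bracket_eye (a point): point at the centre of the eye's underside
- solder_reel: blue reel of solder, 55 x 68 x 36 mm, bystander, leave alone
- tape_roll: roll of black tape, 57 x 54 x 19 mm, bystander, leave alone
- marker: white and red marker pen lying down, 13 x 132 x 14 mm, bystander, leave alone; behind it a fixed oscilloscope 0.34 m tall fills the space from x 0.44, y 0.22 to x 0.70, y -0.07 (feet) and beyond: lead the arm round in front of it

How it is judged:
On the way, in this order (a step that is already met when the one before it is completed fails the run):
1. the clamp lever is on the green mark while the bracket still lies on the worktop (value of joint lever between 1.102 and 1.342 rad and height (world z) of bracket below 0.01 m), for 0.2 s.
2. the bracket is lifted level, gripped at its balance point (height (world z) of bracket above 0.035 m and angle between bracket's own z axis and vertical below 0.15 rad and contact force between bracket and the fingers above 2 N and x of the grasp point in the frame of bracket between -0.018 and 0.018 m), for 0.2 s.
At the end, for the whole second after the job is handed in: Lever within 0.12 rad of 1.222; bracket held by the fingers within 18 mm of its balance point along the arm, underside 30 to 85 mm above the plate, level within 0.09 rad, boss and eye each within 15 mm of straight above their seats, at rest, not touching the fixture (value of joint lever between 1.102 and 1.342 rad and horizontal distance between bracket_boss and nest_boss below 0.015 m and horizontal distance between bracket_eye and nest_eye below 0.015 m and z of bracket in the frame of nest_boss between 0.03 and 0.085 m and angle between bracket's own z axis and vertical below 0.09 rad and x of the grasp point in the frame of bracket between -0.018 and 0.018 m and contact force between bracket and the fingers above 2 N and contact force between bracket and fixture below 0.1 N and linear speed of bracket below 0.02 m/s and angular speed of bracket below 0.15 rad/s); the arm keeps its last pose, push and grip.
It fails at once if the bracket tips by more than 0.26 rad (15 degrees) (angle between bracket's own z axis and vertical above 0.26 rad).
It fails at once if the bracket strikes the fixture or its lever (over 1 N) (contact force between bracket and fixture above 1 N).
It fails at once if a bystander is moved by more than 15 mm (distance of any of solder_reel, tape_roll, marker from where it was at the start of the episode above 0.015 m).
It also fails if it takes over 72 s, if anything falls off the work surface, if the arm or the gripper's body presses on something with over 40 N, if the wrist force passes 120 N, or if a joint passes its speed limit or range.

## Robot

A 7-joint arm with a two-finger parallel gripper is mounted at the origin on a cart in front of the work surface, level with it; the furniture and walls round the work are solid. World frame = base frame: x ahead of the robot, y to its left, z up, the work surface at z = 0. Lengths are in m, angles in rad, forces in N, time in s.
With the tool pointing down it reaches from about 0.4 to 0.85 m from the base axis. Payload 10.4 kg.
Tool frame: the origin (TCP) lies midway between the tips of the shut fingers; the grasp point (between the pads) lies 19 mm behind it; z points along the fingers, y is the line along which they close (so a half turn about z gives the same grasp; the last joint's range is limited). The gripper opens to 87 mm and grips with 3 to 60 N. Pads are 19 mm wide; open, the fingers measure 117 mm over their backs; the gripper's body (75 mm by 190 mm) begins 51 mm behind the grasp point.
Start: joints at [1.226, 0.332, -0.065, 1.46, 0.022, 1.35, -0.088], TCP at [0.198, -0.593, 0.223] pointing down, gripper open.
Joint ranges: [-2.6, 2.6], [-0.5, 2.12], [-1.47, 1.34], [0.16, 2.42], [-1.27, 4.41], [0.06, 2.06], [-2.6, 2.6]. Speed limits (rad/s): [2.22, 2.22, 2.79, 2.79, 3.14, 3.14, 3.14].

## Interface

Orientations are given as a unit quaternion [x, y, z, w].
In Python, from bench import sensors, eyes, order gives the robot as it stands.
- The arm moves only by the tool arm_command, never from a script. Its argument "steps" is a list of rows, each an object with "rot": the turn, a rotation vector about the world's x, y, z in degrees, a list of three; "slide": the shift along the world's x, y, z in m, a list of three; "grip": the opening, from 0 (shut) to 1 (fully open). A call has exactly 8 rows; each row shifts and turns the commanded pose from where the row before left it; what a row does not reach is not made up. A row lasts 1/8 s, in which the tool goes at most 62.5 mm and 10.7 degrees, less where a joint would pass 70% of its speed; a pose out of reach is approached as far as the arm can. A call with a gripper value outside its range is refused whole. The fingers move at their own pace and stop on an object; "newtons" is the grip in N (left out, the last holds). Time passes only in rows, so rows that do not move let the fingers close, or fill a call up. It gives the time, the measured TCP pose, the force, the opening and the grip force at its end, in the units of the state.
- sensors.read_state(): the state, without advancing time (a new reading comes with each control period).
- eyes.camera(name): name is "scene" or "top" or "wrist"; returns a dict with "pixels" (400x640x3 uint8, red, green, blue), "intrinsics" (3x3 intrinsics, pixels), "pose" (4x4, takes a point from camera to world coordinates). Camera axes: x right, y down, z forward; pixel columns grow to the right and rows downward; lengths in m; the calibration is good to about 2 mm. A picture is of the moment at which its call begins. There is no depth.
- order.close_job(): hands the job in; it is judged then, once.
Trained networks look in a picture, given as the dict that the camera call returned (one of the last four; its "shot" number tells which), for a name from the list of things; names that differ only in an ending like _2 or _b are one class to them, and where a whole thing is asked for, a point or a joint stands for the part that bears it (a point fixed in the world has none). Each returns a list of dicts, best first, with "conf" (0 to 1); they miss things now and then, are a little off and sometimes report something else, mostly with a low value. They report only what shows in the picture. A call takes as long as a camera call.
- eyes.look_for(name, picture): "bbox" ([left, top, right, bottom] in pixels, round what is visible of it).
The state is a dict: "time": time; "joint_positions": joint angles; "joint_vel": joint speeds; "joint_torque": joint torques, N m; "ee_pos": TCP position; "eef_rot": TCP orientation; "ft_force": force on the tool from outside, world axes, zero at the start; "torque": the same for the moment, N m; "width": finger opening in m; "grip_force": force on a finger pad.
Only numpy, scipy, OpenCV 4.12 (cv2) and the standard library are available. Lean on these libraries where they do the work, as an engineer would, in place of code of your own. Each camera call takes 0.05 s, during which the arm holds its last target. There are 200 camera calls.

## Working session

There is one attempt and no reset: what is moved stays moved. The work goes in short steps, Python scripts to look and compute and a tool call to move; the robot and the scene stay as the last step left them, time stands still between calls to the robot, and variables do not carry over. Pictures are saved under pics/ and viewed, at most 10 in all, crops included, and the job is handed in when it is done.

Besides the shell and the picture viewer there is one more tool, called after "Emit:" by a JSON object that holds its "name" and its "arguments", one argument or row to a line. arm_command: Moves the arm, as the interface text tells. Its arguments: {"type":"object","properties":{"steps":{"type":"array","items":{"type":"object","properties":{"rot":{"type":"array","items":{"type":"number"}},"slide":{"type":"array","items":{"type":"number"}},"grip":{"type":"number"}}}},"newtons":{"type":"number"}},"required":["steps"]}

```bash
mkdir -p pics; cat > h.py <<'E'
import numpy as np, cv2
from bench import sensors, eyes, order
def ray(c,u,v,z):
    K=np.array(c["intrinsics"]);T=np.array(c["pose"])
    d=T[:3,:3]@np.linalg.solve(K,[u,v,1.]);o=T[:3,3]
    return o+d*(z-o[2])/d[2]
def proj(c,P):
    K=np.array(c["intrinsics"]);T=np.array(c["pose"])
    q=K@(T[:3,:3].T@(np.array(P,float)-T[:3,3]));return q[:2]/q[2]
def save(c,n,crop=None,s=1):
    im=cv2.cvtColor(np.array(c["pixels"]),cv2.COLOR_RGB2BGR)
    if crop: im=im[crop[1]:crop[3],crop[0]:crop[2]]
    cv2.imwrite(f"pics/{n}.png",cv2.resize(im,None,fx=s,fy=s,interpolation=cv2.INTER_CUBIC))
E
python3 - <<'E'
from h import *
for n in ["top","scene"]:
    c=eyes.camera(n);save(c,n+"0",None,1.25);print(n,np.round(c["pose"],3).tolist(),np.round(c["intrinsics"],1).tolist())
    for o in ["fixture","lever","lever_grip","bracket","bracket_boss","solder_reel","tape_roll","marker"]:
        print(o,[(np.round(d["bbox"]).tolist(),round(d["conf"],2)) for d in eyes.look_for(o,c)[:2]])
s=sensors.read_state();print(s["time"],s["ee_pos"],s["eef_rot"],s["width"])
E
```

```text
top [[0.008, -0.988, 0.155, 0.35], [-1.0, -0.008, -0.001, -0.062], [0.003, -0.155, -0.988, 1.363], [0.0, 0.0, 0.0, 1.0]] [[396.1, 0.0, 323.0], [0.0, 396.1, 203.6], [0.0, 0.0, 1.0]]
fixture [([366.0, 186.0, 423.0, 252.0], 0.89)]
lever [([380.0, 210.0, 425.0, 225.0], 0.69), ([363.0, 184.0, 424.0, 249.0], 0.49)]
lever_grip [([376.0, 210.0, 422.0, 222.0], 0.6)]
bracket [([311.0, 190.0, 326.0, 244.0], 0.63), ([205.0, 227.0, 221.0, 245.0], 0.41)]
bracket_boss [([309.0, 191.0, 329.0, 247.0], 0.75)]
solder_reel [([336.0, 159.0, 350.0, 177.0], 0.68)]
tape_roll [([206.0, 227.0, 220.0, 243.0], 0.58)]
marker [([238.0, 243.0, 276.0, 258.0], 0.44)]
scene [[-0.865, -0.328, 0.379, 0.152], [-0.501, 0.592, -0.631, 0.59], [-0.018, -0.736, -0.677, 0.787], [0.0, 0.0, 0.0, 1.0]] [[365.3, 0.0, 320.4], [0.0, 365.3, 200.5], [0.0, 0.0, 1.0]]
fixture [([322.0, 147.0, 403.0, 205.0], 0.89), ([315.0, 271.0, 337.0, 318.0], 0.3)]
lever [([352.0, 146.0, 387.0, 178.0], 0.78), ([288.0, 180.0, 305.0, 199.0], 0.46)]
lever_grip [([350.0, 148.0, 381.0, 178.0], 0.7)]
bracket [([305.0, 210.0, 360.0, 248.0], 0.92), ([322.0, 149.0, 402.0, 206.0], 0.72)]
bracket_boss [([307.0, 207.0, 361.0, 245.0], 0.69), ([326.0, 145.0, 402.0, 206.0], 0.64)]
solder_reel [([304.0, 205.0, 358.0, 246.0], 0.6), ([285.0, 183.0, 305.0, 201.0], 0.55)]
tape_roll []
marker [([316.0, 274.0, 341.0, 322.0], 0.84)]
0.9 [ 0.19771565 -0.59292004  0.22258674] [9.87079196e-01 1.60233139e-01 1.96312168e-05 5.08663356e-05] 0.08723555908436839
```

View pics/top0.png

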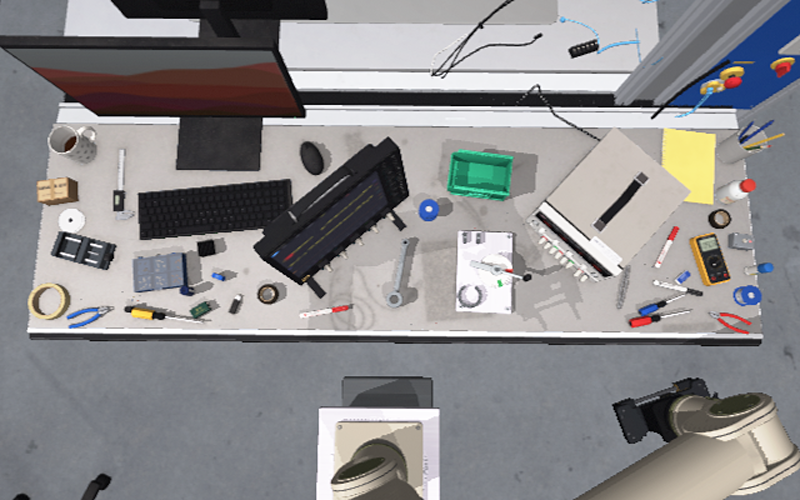

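View pics/scene0.png

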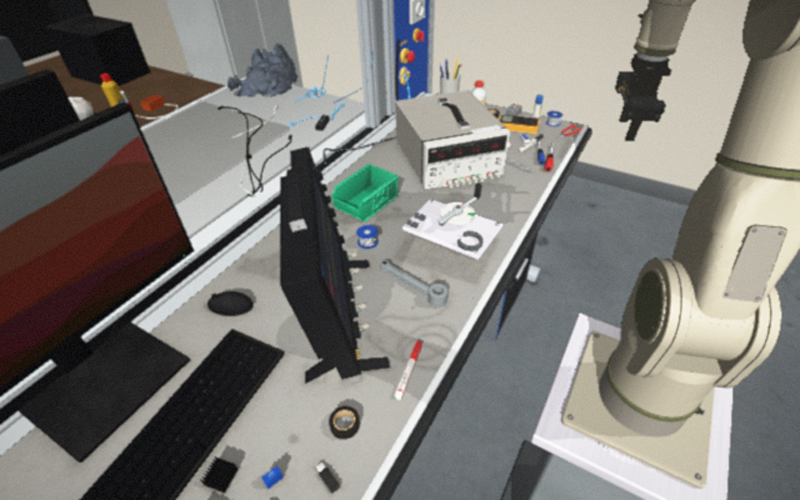

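Top view: bracket at about (397,273) of the 1.25x picture with its boss at the bottom (395,298) and eye at (405,243). The fixture is at (485,272) with socket at the bottom (470,296), and the lever grip is at (527,278). The scene view agrees, with a PSU to the right and an oscilloscope to the left.

```bash
python3 - <<'E'
from h import *
c=eyes.camera("top")
for n,u,v,z in [("c1",457,232,.012),("c2",512,231,.012),("c3",516,311,.012),("c4",458,311,.012),("grip",527,278,.085),("hinge",487,268,.047),("boss",394,298,.036),("eye",405,243,.022),("reel",429,209,.036),("marker",326,311,.01),("psu",616,278,0)]:
    print(n,np.round(ray(c,u/1.25,v/1.25,z),3))
save(c,"topc",(290,165,450,265),5)
w=eyes.camera("wrist");print(np.round(w["pose"],3).tolist(),np.round(w["intrinsics"],1).tolist())
E
```

```text
c1 [ 0.627 -0.212  0.012]
c2 [ 0.631 -0.365  0.012]
c3 [ 0.41  -0.37   0.012]
c4 [ 0.408 -0.213  0.012]
grip [ 0.492 -0.385  0.085]
hinge [ 0.522 -0.288  0.047]
boss [ 0.441 -0.039  0.036]
eye [ 0.593 -0.068  0.022]
reel [ 0.686 -0.133  0.036]
marker [0.406 0.146 0.01 ]
psu [ 0.503 -0.653  0.   ]
[[0.315, -0.919, -0.238, 0.262], [-0.949, -0.305, -0.079, -0.571], [-0.0, 0.251, -0.968, 0.386], [0.0, 0.0, 0.0, 1.0]] [[340.3, 0.0, 312.7], [0.0, 340.3, 199.2], [0.0, 0.0, 1.0]]
```

View pics/topc.png

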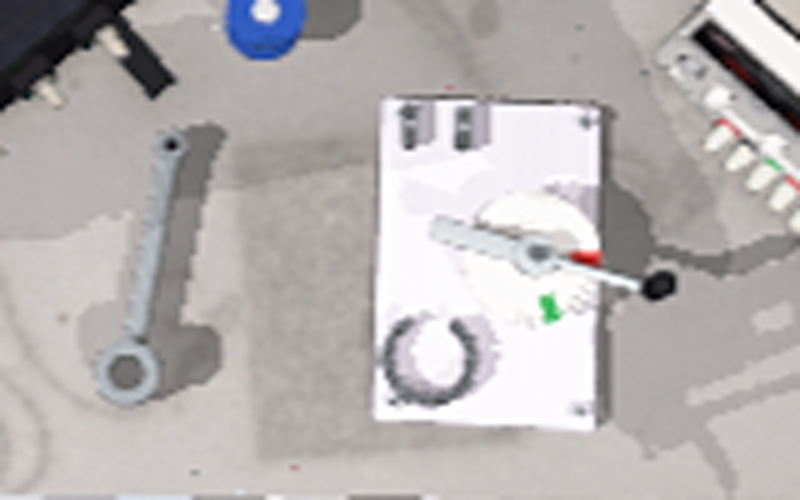

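The enlarged crop shows the bracket boss at (128,372) and eye at (172,145). The fork is at (437,127), the socket at (430,360), the hinge at (540,253) and the black grip at (660,285). The red mark is at (585,257) and the green one at (549,305). I'll go over there and measure from the wrist camera.

Emit:
{"name": "arm_command", "arguments": {
  "steps": [
    {"slide":[0.037,0.044,0.008],"grip":1},
    {"slide":[0.037,0.044,0.008],"grip":1},
    {"slide":[0.038,0.044,0.008],"grip":1},
    {"slide":[0.038,0.044,0.008],"grip":1},
    {"slide":[0.038,0.044,0.007],"grip":1},
    {"slide":[0.038,0.044,0.007],"grip":1},
    {"slide":[0.038,0.044,0.007],"grip":1},
    {"slide":[0.038,0.044,0.007],"grip":1}
  ]
}}

```text
schema error: expected keys rot, slide, grip
```

```bash
python3 - <<'E'
from h import *
s=sensors.read_state();print(s["time"],s["ee_pos"],s["joint_positions"])
c=eyes.camera("wrist");save(c,"w1",None,1.25);np.save("w1.npy",c["pixels"]);import pickle;pickle.dump(c,open("w1.pkl","wb"));print(np.round(c["pose"],3).tolist())
for o in ["fixture","lever","lever_grip","bracket","bracket_boss"]:
    print(o,[(np.round(d["bbox"]).tolist(),round(d["conf"],2)) for d in eyes.look_for(o,c)[:2]])
E
```

```text
1.0 [ 0.19769284 -0.59292721  0.22258553] [ 1.22640258  0.33218498 -0.06468928  1.46009862  0.0215724   1.34991743
 -0.08848007]
[[0.315, -0.919, -0.238, 0.262], [-0.949, -0.305, -0.079, -0.571], [-0.0, 0.251, -0.968, 0.386], [0.0, 0.0, 0.0, 1.0]]
fixture []
lever []
lever_grip []
bracket []
bracket_boss []
```

View pics/w1.png

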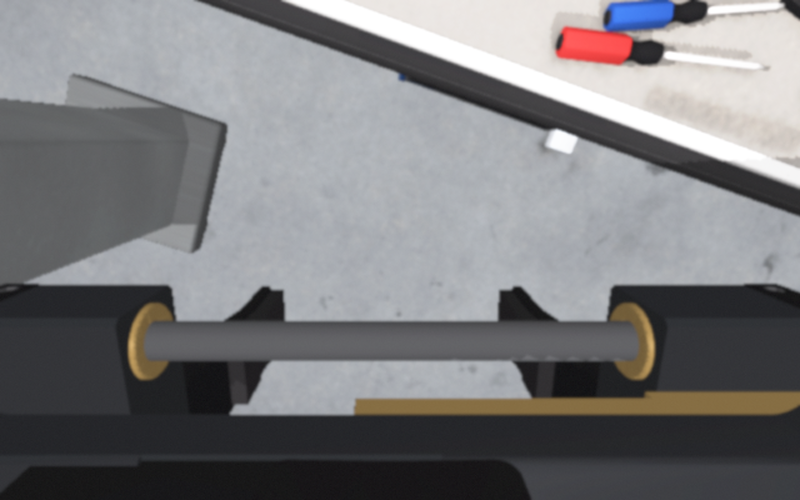

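The move was refused because a row also needs "rot", so this picture still shows the floor by the table edge. The gripper fills everything below row 285 of 500. I'll resend the move.

Emit:
{"name": "arm_command", "arguments": {
  "steps": [
    {"rot":[0,0,0],"slide":[0.031,0.046,0.015],"grip":1},
    {"rot":[0,0,0],"slide":[0.031,0.046,0.015],"grip":1},
    {"rot":[0,0,0],"slide":[0.031,0.046,0.015],"grip":1},
    {"rot":[0,0,0],"slide":[0.031,0.046,0.015],"grip":1},
    {"rot":[0,0,0],"slide":[0.032,0.047,0.015],"grip":1},
    {"rot":[0,0,0],"slide":[0.032,0.047,0.015],"grip":1},
    {"rot":[0,0,0],"slide":[0.032,0.047,0.015],"grip":1},
    {"rot":[0,0,0],"slide":[0.032,0.047,0.015],"grip":1}
  ]
}}

```text
time: 2.3
ee_pos: [0.4504, -0.2193, 0.3434]
eef_rot: [0.987, 0.16, 0.0, 0.0]
ft_force: [0.6, -0.4, -0.0]
width: 0.0869
grip_force: 0.0
```

```bash
python3 - <<'E'
from h import *
import pickle,time
s=sensors.read_state();print(s["time"],s["ee_pos"],s["joint_positions"],np.abs(s["joint_vel"]).max())
eyes.camera("top");eyes.camera("top")
c=eyes.camera("wrist");save(c,"w2",None,1.25);pickle.dump(c,open("w2.pkl","wb"));print(np.round(c["pose"],3).tolist())
for o in ["fixture","lever","lever_grip","bracket","bracket_boss"]:
    print(o,[(np.round(d["bbox"]).tolist(),round(d["conf"],2)) for d in eyes.look_for(o,c)[:2]])
E
```

```text
2.3 [ 0.4504399  -0.2192837   0.34338637] [ 0.76806973  0.04145374 -0.41788175  1.55485334  0.0172503   1.54800886
 -0.89905927] 0.9389214577651492
[[0.325, -0.916, -0.234, 0.517], [-0.946, -0.315, -0.081, -0.192], [0.001, 0.247, -0.969, 0.508], [0.0, 0.0, 0.0, 1.0]]
fixture [([298.0, 35.0, 462.0, 219.0], 0.89)]
lever [([350.0, 109.0, 456.0, 190.0], 0.57)]
lever_grip [([350.0, 106.0, 454.0, 190.0], 0.73)]
bracket [([171.0, 12.0, 252.0, 148.0], 0.9)]
bracket_boss [([169.0, 13.0, 249.0, 151.0], 0.74), ([297.0, 35.0, 459.0, 218.0], 0.52)]
```

View pics/w2.png

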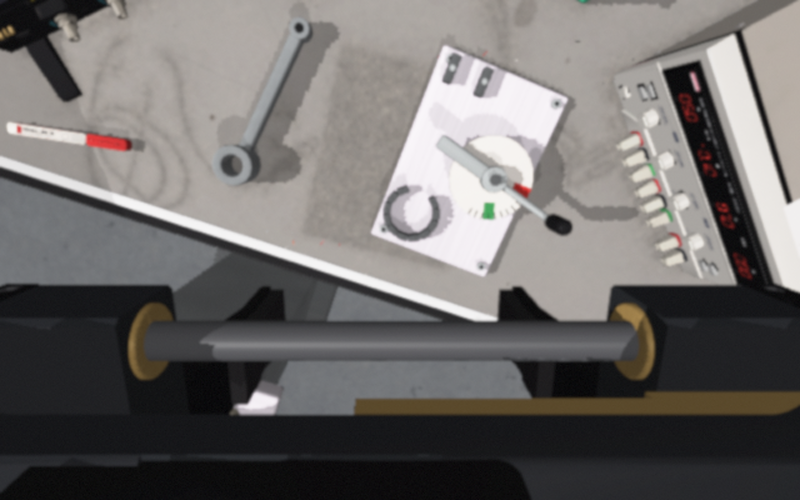

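The wrist view (1.25x) shows the plate corners at about (445,46), (567,100), (489,276) and (373,233). The hinge is at (495,179), the grip at (558,224), the boss at (235,164) and the eye at (299,28). I'll refine these by segmentation and model reprojection.

```bash
cat > fit.py <<'E'
from h import *
import pickle,sys
from scipy.optimize import least_squares
def fixfit(c,seed):
    im=np.array(c["pixels"]).astype(np.uint8);h=cv2.cvtColor(im,cv2.COLOR_RGB2HSV)
    m=((h[...,2]>195)&(h[...,1]<40)).astype(np.uint8)
    n,l,st,_=cv2.connectedComponentsWithStats(m,connectivity=4)
    k=l[seed[1],seed[0]];hull=cv2.convexHull(cv2.findContours((l==k).astype(np.uint8),0,1)[0][0])[:,0,:]
    P=np.array([ray(c,u,v,.012)[:2] for u,v in hull]).astype(np.float32)
    return st[k],cv2.minAreaRect(P*1000),P
E
python3 - <<'E'
from fit import *
c=pickle.load(open("w2.pkl","rb"))
st,r,P=fixfit(c,(350,145));print(st,r)
for n,u,v,z in [("c1",445,46,.012),("c2",567,100,.012),("c3",489,276,.012),("c4",373,233,.012),("grip",559,224,.09),("boss",235,164,.036),("eye",299,28,.022),("hinge",495,179,.055)]:
    print(n,np.round(ray(c,u/1.25,v/1.25,z),4))
save(c,"w2c",(160,5,470,230),2.58)
E
```

```text
[  297    36   157   185 13408] ((514.4090576171875, -298.4363708496094), (181.16563415527344, 223.0723114013672), 87.61531829833984)
c1 [ 0.6286 -0.2152  0.012 ]
c2 [ 0.621  -0.3621  0.012 ]
c3 [ 0.404  -0.3579  0.012 ]
c4 [ 0.4089 -0.2067  0.012 ]
grip [ 0.4949 -0.3773  0.09  ]
boss [ 0.4383 -0.0397  0.036 ]
eye [ 0.5931 -0.0649  0.022 ]
hinge [ 0.5153 -0.3088  0.055 ]
```

View pics/w2c.png

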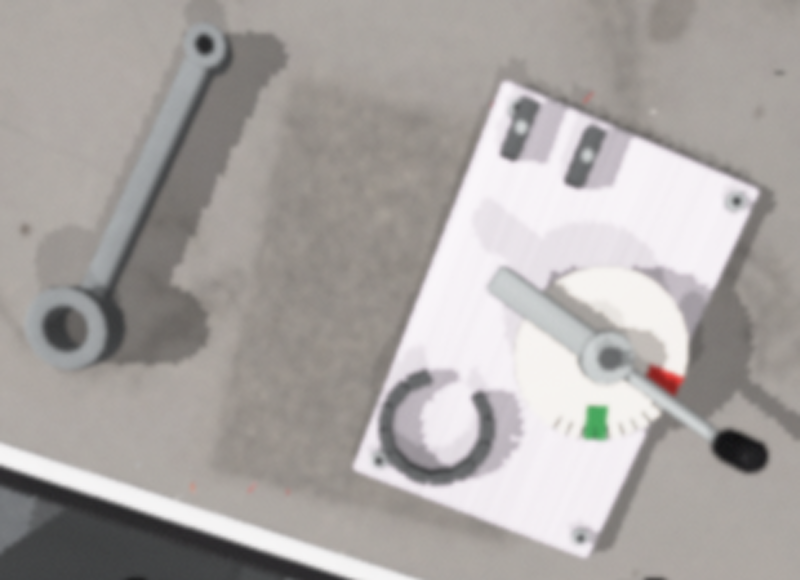

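In the 2.58x crop the corners are A(502,79), B(760,190), C(588,556), D(354,467). The boss centre is at (68,327) and the eye at (205,45). The hinge is at (609,356) and the grip cap at (748,455).

```bash
cat >> fit.py <<'E'
def rigid(M,W):
    M=np.array(M);W=np.array(W);a=M-M.mean(0);b=W-W.mean(0)
    th=np.arctan2((a[:,0]*b[:,1]-a[:,1]*b[:,0]).sum(),(a*b).sum());R=np.array([[np.cos(th),-np.sin(th)],[np.sin(th),np.cos(th)]])
    t=W.mean(0)-R@M.mean(0);return th,R,t,W-(M@R.T+t)
E
python3 - <<'E'
from fit import *
c=pickle.load(open("w2.pkl","rb"))
q=lambda u,v,z:ray(c,160+u/2.58,5+v/2.58,z)[:2]
pts=[(502,79,.012),(760,190,.012),(588,556,.012),(354,467,.012)]
M=[(.112,.055),(.112,-.095),(-.112,-.095),(-.112,.055)]
th,R,t,res=rigid(M,[q(*p) for p in pts]);print("fix",np.degrees(th),t,np.round(res*1000,1).tolist())
F=lambda u,v,z:np.round(R.T@(q(u,v,z)-t)*1000,1)
print("hinge",F(609,356,.06),"socket",F(437,425,.026),"socket base",F(437,425,.012),"forks",F(522,128,.026),F(587,156,.026),"grip",F(748,455,.09),"green",F(596,422,.038),"red",F(664,379,.038),"rod out",F(713,433,.05))
b,e=q(68,327,.036),q(205,45,.022);d=b-e;print("bracket boss",b,"eye",e,np.linalg.norm(d),"yaw",np.degrees(np.arctan2(d[1],d[0])),"com",e+d/np.linalg.norm(d)*.1145, b-d/np.linalg.norm(d)*.0455)
print("hinge W",R@[0,-.045]+t)
E
```

```text
fix -2.3288839204772485 [ 0.51683962 -0.26335749] [[-1.6, 0.1], [-1.8, 0.2], [1.7, 0.8], [1.7, -1.0]]
hinge [  0.6 -44.1] socket [-68.2  20. ] socket base [-70.1  18.6] forks [89.7 36.9] [89.5  0.4] grip [ -18.5 -119.1] green [-33.9 -58.1] red [  0.3 -82.3] rod out [ -16.1 -114.8]
bracket boss [ 0.43682512 -0.03774033] eye [ 0.59315784 -0.06525367] 0.15873532234212098 yaw 170.0186027381571 com [ 0.4803909  -0.04540756] [ 0.48163644 -0.04562677]
hinge W [ 0.51501102 -0.30832033]
```

The geometry is consistent: hinge error is under 1 mm. The lever is at about 0.235 rad, with the grip at (0.493,-0.385), and it must end at (0.439,-0.333). Next I go above the grip, turned so that the fingers close tangentially.

Emit:
{"name": "arm_command", "arguments": {
  "steps": [
    {"rot":[0,0,7],"slide":[0.006,-0.021,-0.025],"grip":1},
    {"rot":[0,0,7],"slide":[0.006,-0.021,-0.025],"grip":1},
    {"rot":[0,0,7],"slide":[0.006,-0.021,-0.025],"grip":1},
    {"rot":[0,0,7],"slide":[0.005,-0.021,-0.025],"grip":1},
    {"rot":[0,0,7],"slide":[0.005,-0.021,-0.025],"grip":1},
    {"rot":[0,0,7],"slide":[0.005,-0.021,-0.025],"grip":1},
    {"rot":[0,0,7],"slide":[0.005,-0.02,-0.025],"grip":1},
    {"rot":[0,0,7],"slide":[0.005,-0.02,-0.025],"grip":1}
  ]
}}

```text
time: 3.7
ee_pos: [0.4917, -0.3887, 0.1413]
eef_rot: [0.796, 0.606, -0.0, -0.0]
ft_force: [-0.3, -0.7, -0.1]
width: 0.087
grip_force: 0.0
```

Emit:
{"name": "arm_command", "arguments": {
  "steps": [
    {"rot":[0,0,0],"slide":[0,0,-0.02],"grip":1},
    {"rot":[0,0,0],"slide":[0,0,-0.03],"grip":1},
    {"rot":[0,0,0],"slide":[0,0,-0.03],"grip":0.6},
    {"rot":[0,0,0],"slide":[0,0,-0.005],"grip":0.4},
    {"rot":[0,0,0],"slide":[0,0,0],"grip":0.3},
    {"rot":[0,0,0],"slide":[0,0,0],"grip":0.1},
    {"rot":[0,0,0],"slide":[0,0,0],"grip":0.1},
    {"rot":[0,0,0],"slide":[0,0,0],"grip":0.1}
  ],
  "newtons": 12
}}

```text
time: 4.7
ee_pos: [0.4929, -0.3871, 0.0582]
eef_rot: [0.796, 0.605, 0.0, 0.0]
ft_force: [0.1, -0.1, 0.3]
width: 0.0351
grip_force: 0.0
```

Emit:
{"name": "arm_command", "arguments": {
  "steps": [
    {"rot":[0,0,0],"slide":[0,0,0],"grip":0.1},
    {"rot":[0,0,0],"slide":[0,0,0],"grip":0.1},
    {"rot":[0,0,0],"slide":[0,0,0],"grip":0.1},
    {"rot":[0,0,0],"slide":[0,0,0],"grip":0.1},
    {"rot":[0,0,0],"slide":[0,0,0],"grip":0.1},
    {"rot":[0,0,0],"slide":[0,0,0],"grip":0.1},
    {"rot":[0,0,0],"slide":[0,0,0],"grip":0.1},
    {"rot":[0,0,0],"slide":[0,0,0],"grip":0.1}
  ]
}}

```text
time: 5.7
ee_pos: [0.4928, -0.3871, 0.0577]
eef_rot: [0.796, 0.605, 0.0, 0.0]
ft_force: [1.1, -1.8, -0.1]
width: 0.0174
grip_force: 12.0
```

```bash
python3 - <<'E'
from h import *
h=np.array([.515,-.3083]);s=sensors.read_state();print(s["ee_pos"],s["width"],s["grip_force"],s["ft_force"])
p=np.array(s["ee_pos"][:2])-h;a0=np.degrees(np.arctan2(p[1],p[0]));r=np.linalg.norm(p);print(a0,r)
A=np.linspace(a0,-162.3,17);r=.08
X=[h+r*np.array([np.cos(np.radians(a)),np.sin(np.radians(a))]) for a in A]
X[0]=h+p
print(A[1]-A[0],np.round(np.diff(X,axis=0)*1000,1).tolist())
E
```

```text
[ 0.49279854 -0.38706243  0.0576761 ] 0.01743756028319768 12.001787389162928 [ 1.0558847  -1.84262004 -0.13873522]
-105.74201714447254 0.08183168429983821
-3.5348739284704607 [[-4.2, 3.2], [-4.6, 1.8], [-4.5, 2.1], [-4.4, 2.3], [-4.2, 2.6], [-4.0, 2.8], [-3.9, 3.1], [-3.7, 3.3], [-3.4, 3.5], [-3.2, 3.7], [-3.0, 3.9], [-2.7, 4.1], [-2.5, 4.3], [-2.2, 4.4], [-1.9, 4.5], [-1.6, 4.7]]
```

Gripped: width 17.4 mm and force 12 N. Now I swing the lever along the arc, turning the tool with it.

Emit:
{"name": "arm_command", "arguments": {
  "steps": [
    {"rot":[0,0,-3.5],"slide":[-0.0046,0.0016,0],"grip":0.1},
    {"rot":[0,0,-3.5],"slide":[-0.0046,0.0018,0],"grip":0.1},
    {"rot":[0,0,-3.5],"slide":[-0.0045,0.0021,0],"grip":0.1},
    {"rot":[0,0,-3.5],"slide":[-0.0044,0.0024,0],"grip":0.1},
    {"rot":[0,0,-3.5],"slide":[-0.0042,0.0027,0],"grip":0.1},
    {"rot":[0,0,-3.5],"slide":[-0.004,0.003,0],"grip":0.1},
    {"rot":[0,0,-3.5],"slide":[-0.0039,0.0032,0],"grip":0.1},
    {"rot":[0,0,-3.5],"slide":[-0.0037,0.0034,0],"grip":0.1}
  ]
}}

```text
time: 6.7
ee_pos: [0.4586, -0.367, 0.0577]
eef_rot: [0.919, 0.393, 0.0, 0.0]
ft_force: [0.9, -1.8, 0.2]
width: 0.0172
grip_force: 12.0
```

Emit:
{"name": "arm_command", "arguments": {
  "steps": [
    {"rot":[0,0,-3.5],"slide":[-0.0034,0.0036,0],"grip":0.1},
    {"rot":[0,0,-3.5],"slide":[-0.0032,0.0038,0],"grip":0.1},
    {"rot":[0,0,-3.5],"slide":[-0.003,0.004,0],"grip":0.1},
    {"rot":[0,0,-3.5],"slide":[-0.0027,0.0042,0],"grip":0.1},
    {"rot":[0,0,-3.5],"slide":[-0.0025,0.0044,0],"grip":0.1},
    {"rot":[0,0,-3.5],"slide":[-0.0022,0.0045,0],"grip":0.1},
    {"rot":[0,0,-3.5],"slide":[-0.0019,0.0046,0],"grip":0.1},
    {"rot":[0,0,-3.5],"slide":[-0.0016,0.0047,0],"grip":0.1}
  ]
}}

```text
time: 7.7
ee_pos: [0.438, -0.3332, 0.0576]
eef_rot: [0.987, 0.159, -0.0, 0.0]
ft_force: [1.4, -2.7, -0.8]
width: 0.0175
grip_force: 12.0
```

Emit:
{"name": "arm_command", "arguments": {
  "steps": [
    {"rot":[0,0,0],"slide":[0,0,0],"grip":0.1},
    {"rot":[0,0,0],"slide":[0,0,0],"grip":0.1},
    {"rot":[0,0,0],"slide":[0,0,0],"grip":0.1},
    {"rot":[0,0,0],"slide":[0,0,0],"grip":0.1},
    {"rot":[0,0,0],"slide":[0,0,0],"grip":0.1},
    {"rot":[0,0,0],"slide":[0,0,0],"grip":0.1},
    {"rot":[0,0,0],"slide":[0,0,0],"grip":0.1},
    {"rot":[0,0,0],"slide":[0,0,0],"grip":0.1}
  ]
}}

```text
time: 8.7
ee_pos: [0.438, -0.3331, 0.0576]
eef_rot: [0.987, 0.16, -0.0, 0.0]
ft_force: [-5.2, -0.7, 5.1]
width: 0.0172
grip_force: 12.0
```

```bash
python3 - <<'E'
from h import *
h=np.array([.515,-.3083]);s=sensors.read_state();p=np.array(s["ee_pos"][:2])-h
print(s["ee_pos"],np.degrees(np.arctan2(p[1],p[0])),np.linalg.norm(p),"lever",np.radians(-92.33-np.degrees(np.arctan2(p[1],p[0]))),s["joint_positions"])
E
```

```text
[ 0.43804209 -0.33309233  0.05756856] -162.1434260776486 0.08085282735909874 lever 1.2184741471526386 [ 0.77801795  0.33668484 -0.24576196  1.82989754  0.0968828   0.98675768
 -0.75717916]
```

The lever sits at about 1.218 rad. I release, rise, and move towards the bracket while turning.

Emit:
{"name": "arm_command", "arguments": {
  "steps": [
    {"rot":[0,0,0],"slide":[0,0,0],"grip":1},
    {"rot":[0,0,0],"slide":[0,0,0],"grip":1},
    {"rot":[0,0,0],"slide":[0,0,0],"grip":1},
    {"rot":[0,0,0],"slide":[0,0,0],"grip":1},
    {"rot":[0,0,0],"slide":[0,0,0.02],"grip":1},
    {"rot":[0,0,0],"slide":[0,0,0.04],"grip":1},
    {"rot":[0,0,0],"slide":[0,0,0.05],"grip":1},
    {"rot":[0,0,0],"slide":[0,0,0.05],"grip":1}
  ]
}}

```text
time: 9.7
ee_pos: [0.4382, -0.3327, 0.2191]
eef_rot: [0.987, 0.16, 0.0, -0.0]
ft_force: [0.9, -0.3, -0.1]
width: 0.0846
grip_force: 0.0
```

Emit:
{"name": "arm_command", "arguments": {
  "steps": [
    {"rot":[0,0,-4],"slide":[0,0.024,0.012],"grip":1},
    {"rot":[0,0,-4],"slide":[0,0.025,0.012],"grip":1},
    {"rot":[0,0,-4],"slide":[0,0.025,0.012],"grip":1},
    {"rot":[0,0,-4],"slide":[0,0.025,0.012],"grip":1},
    {"rot":[0,0,-4],"slide":[0,0.025,0.012],"grip":1},
    {"rot":[0,0,-4],"slide":[0,0.025,0.012],"grip":1},
    {"rot":[0,0,-4.4],"slide":[0,0.024,0.01],"grip":1},
    {"rot":[0,0,0],"slide":[0,0,0],"grip":1}
  ]
}}

```text
time: 10.7
ee_pos: [0.4389, -0.1583, 0.3006]
eef_rot: [0.996, -0.086, 0.001, 0.0]
ft_force: [-0.7, 0.1, 0.1]
width: 0.0867
grip_force: 0.0
```

```bash
python3 - <<'E'
from h import *
import pickle
eyes.camera("top")
c=eyes.camera("wrist");s=sensors.read_state();print(s["time"],s["ee_pos"],s["eef_rot"],np.abs(s["joint_vel"]).max(),s["joint_positions"]);pickle.dump(c,open("w3.pkl","wb"));print(np.round(c["pose"],3).tolist())
for o in ["fixture","lever","bracket"]:
    print(o,[(np.round(d["bbox"]).tolist(),round(d["conf"],2)) for d in eyes.look_for(o,c)[:1]])
save(c,"w3",(120,0,520,230),2)
E
```

```text
10.8 [ 0.4381822  -0.16039024  0.29940231] [ 9.96268438e-01 -8.63083824e-02 -1.48552421e-06  2.48233703e-04] 0.012543511015633104 [ 0.63518061 -0.03368437 -0.36939875  1.71582177 -0.01174672  1.45710663
 -1.47632361]
[[-0.172, -0.954, -0.247, 0.505], [-0.985, 0.166, 0.043, -0.171], [0.0, 0.25, -0.968, 0.463], [0.0, 0.0, 0.0, 1.0]]
fixture [([333.0, 0.0, 477.0, 179.0], 0.88)]
lever [([398.0, 20.0, 472.0, 157.0], 0.94)]
bracket [([203.0, 43.0, 242.0, 202.0], 0.93)]
```

View pics/w3.png

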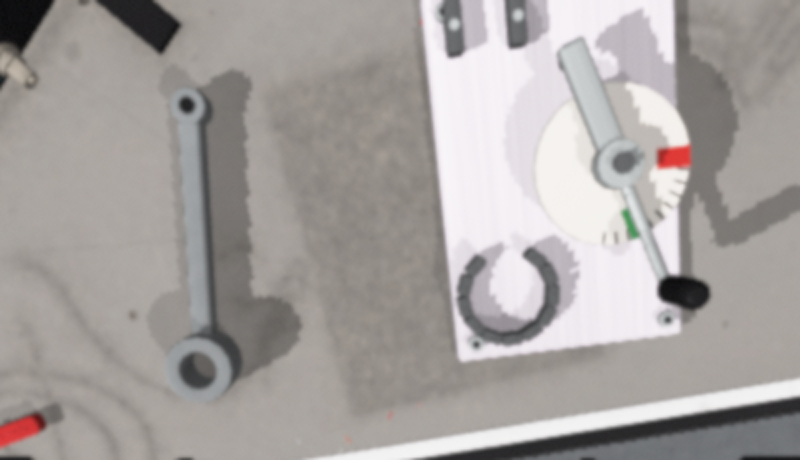

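The view shows the lever with its rod by the green mark. In crop pixels (2x, offset 120) the boss is at (202,369), the eye at (187,105), the hinge at (624,160) and the grip cap at (692,293). The plate corners are at D (459,361) and C (680,331).

```bash
python3 - <<'E'
from h import *
import pickle
c=pickle.load(open("w3.pkl","rb"))
q=lambda u,v,z:ray(c,120+u/2,v/2,z)[:2]
th=np.radians(-2.33);R=np.array([[np.cos(th),-np.sin(th)],[np.sin(th),np.cos(th)]]);t=np.array([.5168,-.2634])
F=lambda u,v,z:np.round(R.T@(q(u,v,z)-t)*1000,1)
print("D",F(459,361,.012),"C",F(680,331,.012),"Ledge",F(421,0,.012),"hinge",F(624,160,.06),"rod",F(662,277,.05),"grip",F(697,292,.09),"socket",F(510,296,.026),"forks",F(453,26,.026),F(517,22,.026))
for z in (.047,.05,.055):
    v=F(662,277,z)-[0,-45];print("lever",z,np.arctan2(-v[0],-v[1]))
b,e=q(202,369,.036),q(187,105,.022);d=b-e;L=np.linalg.norm(d);print("boss",b,"eye",e,L,"yaw",np.degrees(np.arctan2(d[1],d[0])),"com",e+d/L*.1145,b-d/L*.0455)
E
```

```text
D [-111.6   54.8] C [-110.8  -93.6] Ledge [108.8  54.3] hinge [  0.6 -45. ] rod [-68.5 -68. ] grip [-74.  -71.1] socket [-70.9  19.2] forks [89.  38.6] [86.2  1.6]
lever 0.047 1.233022890815138
lever 0.05 1.246857592083254
lever 0.055 1.269505550533876
boss [ 0.43579833 -0.03933097] eye [ 0.59315066 -0.06480168] 0.15940047727508266 yaw 170.8052560807309 com [ 0.48012188 -0.04650565] [ 0.4807137  -0.04660145]
```

Measurements agree with the first view: lever 1.22 to 1.25 rad, balance point (0.4805,-0.046), tool already turned across the bar. Now I descend and grasp.

Emit:
{"name": "arm_command", "arguments": {
  "steps": [
    {"rot":[0,0,0],"slide":[0.0053,0.0143,-0.02],"grip":1},
    {"rot":[0,0,0],"slide":[0.0053,0.0143,-0.03],"grip":1},
    {"rot":[0,0,0],"slide":[0.0053,0.0143,-0.03],"grip":1},
    {"rot":[0,0,0],"slide":[0.0053,0.0143,-0.03],"grip":1},
    {"rot":[0,0,0],"slide":[0.0053,0.0143,-0.03],"grip":1},
    {"rot":[0,0,0],"slide":[0.0053,0.0143,-0.03],"grip":1},
    {"rot":[0,0,0],"slide":[0.0053,0.0143,-0.03],"grip":1},
    {"rot":[0,0,0],"slide":[0.0053,0.0143,-0.02],"grip":1}
  ]
}}

```text
time: 11.95
ee_pos: [0.4801, -0.0457, 0.0778]
eef_rot: [0.996, -0.087, -0.001, -0.0]
ft_force: [-0.2, 0.1, 0.3]
width: 0.0873
grip_force: 0.0
```

Emit:
{"name": "arm_command", "arguments": {
  "steps": [
    {"rot":[0,0,0],"slide":[0,0,-0.02],"grip":1},
    {"rot":[0,0,0],"slide":[0,0,-0.02],"grip":1},
    {"rot":[0,0,0],"slide":[0,0,-0.015],"grip":1},
    {"rot":[0,0,0],"slide":[0,0,-0.01],"grip":0.6},
    {"rot":[0,0,0],"slide":[0,0,-0.007],"grip":0.4},
    {"rot":[0,0,0],"slide":[0,0,-0.002],"grip":0.3},
    {"rot":[0,0,0],"slide":[0,0,0],"grip":0.3},
    {"rot":[0,0,0],"slide":[0,0,0],"grip":0.3}
  ],
  "newtons": 10
}}

```text
time: 12.95
ee_pos: [0.481, -0.0456, 0.006]
eef_rot: [0.996, -0.087, 0.0, 0.0]
ft_force: [-1.1, 0.4, -0.1]
width: 0.0449
grip_force: 0.0
```

Emit:
{"name": "arm_command", "arguments": {
  "steps": [
    {"rot":[0,0,0],"slide":[0,0,0],"grip":0.25},
    {"rot":[0,0,0],"slide":[0,0,0],"grip":0.1},
    {"rot":[0,0,0],"slide":[0,0,0],"grip":0.05},
    {"rot":[0,0,0],"slide":[0,0,0],"grip":0},
    {"rot":[0,0,0],"slide":[0,0,0],"grip":0},
    {"rot":[0,0,0],"slide":[0,0,0],"grip":0},
    {"rot":[0,0,0],"slide":[0,0,0],"grip":0},
    {"rot":[0,0,0],"slide":[0,0,0],"grip":0}
  ]
}}

```text
time: 13.95
ee_pos: [0.4807, -0.0455, 0.0056]
eef_rot: [0.996, -0.087, 0.0, 0.0]
ft_force: [-0.7, 0.2, 1.7]
width: 0.0139
grip_force: 10.0
```

Emit:
{"name": "arm_command", "arguments": {
  "steps": [
    {"rot":[0,0,0],"slide":[0,0,0],"grip":0},
    {"rot":[0,0,0],"slide":[0,0,0],"grip":0},
    {"rot":[0,0,0],"slide":[0,0,0],"grip":0},
    {"rot":[0,0,0],"slide":[0,0,0],"grip":0},
    {"rot":[0,0,0],"slide":[0,0,0.003],"grip":0},
    {"rot":[0,0,0],"slide":[0,0,0.005],"grip":0},
    {"rot":[0,0,0],"slide":[0,0,0.005],"grip":0},
    {"rot":[0,0,0],"slide":[0,0,0.005],"grip":0}
  ],
  "newtons": 40
}}

```text
time: 14.95
ee_pos: [0.4807, -0.0456, 0.024]
eef_rot: [0.996, -0.087, 0.0, 0.0]
ft_force: [1.2, 0.1, -3.9]
width: 0.0136
grip_force: 40.0
```

```bash
python3 - <<'E'
from h import *
s=sensors.read_state();print({k:np.round(s[k],3) for k in ("time","ee_pos","eef_rot","width","grip_force","ft_force","torque")})
E
```

```text
{'time': np.float64(14.95), 'ee_pos': array([ 0.481, -0.046,  0.024]), 'eef_rot': array([ 0.996, -0.087,  0.   ,  0.   ]), 'width': np.float64(0.014), 'grip_force': np.float64(39.998), 'ft_force': array([ 1.186,  0.14 , -3.896]), 'torque': array([ 0.066, -0.002, -0.017])}
```

Held: 13.6 mm, 40 N, about 0.4 kg-force less lift inertia. Now lift to about 0.12 m, carry it over with a turn of +7.6°, and stay high at first.

Emit:
{"name": "arm_command", "arguments": {
  "steps": [
    {"rot":[0,0,0],"slide":[0,0,0.008],"grip":0},
    {"rot":[0,0,0],"slide":[0,0,0.012],"grip":0},
    {"rot":[0,0,0],"slide":[0,0,0.015],"grip":0},
    {"rot":[0,0,0],"slide":[0,0,0.018],"grip":0},
    {"rot":[0,0,0],"slide":[0,0,0.018],"grip":0},
    {"rot":[0,0,0],"slide":[0,0,0.015],"grip":0},
    {"rot":[0,0,0],"slide":[0,0,0.01],"grip":0},
    {"rot":[0,0,0],"slide":[0,0,0.005],"grip":0}
  ]
}}

```text
time: 15.95
ee_pos: [0.4808, -0.0456, 0.1252]
eef_rot: [0.996, -0.087, 0.0, 0.0]
ft_force: [-0.1, 0.3, -3.3]
width: 0.0137
grip_force: 40.0
```

Emit:
{"name": "arm_command", "arguments": {
  "steps": [
    {"rot":[0,0,0.5],"slide":[0.0005,-0.006,0],"grip":0},
    {"rot":[0,0,0.5],"slide":[0.001,-0.01,0],"grip":0},
    {"rot":[0,0,0.5],"slide":[0.001,-0.014,0],"grip":0},
    {"rot":[0,0,0.5],"slide":[0.001,-0.014,0],"grip":0},
    {"rot":[0,0,0.5],"slide":[0.001,-0.014,0],"grip":0},
    {"rot":[0,0,0.5],"slide":[0.001,-0.014,0],"grip":0},
    {"rot":[0,0,0.5],"slide":[0.001,-0.014,0],"grip":0},
    {"rot":[0,0,0.5],"slide":[0.001,-0.014,0],"grip":0}
  ]
}}

```text
time: 16.95
ee_pos: [0.4882, -0.1465, 0.1246]
eef_rot: [0.999, -0.052, 0.0, 0.0]
ft_force: [0.1, 0.4, -2.8]
width: 0.0141
grip_force: 40.0
```

Emit:
{"name": "arm_command", "arguments": {
  "steps": [
    {"rot":[0,0,0.5],"slide":[0.001,-0.014,0],"grip":0},
    {"rot":[0,0,0.5],"slide":[0.001,-0.014,0],"grip":0},
    {"rot":[0,0,0.5],"slide":[0.001,-0.014,0],"grip":0},
    {"rot":[0,0,0.5],"slide":[0.001,-0.014,0],"grip":0},
    {"rot":[0,0,0.5],"slide":[0.0005,-0.014,0],"grip":0},
    {"rot":[0,0,0.5],"slide":[0,-0.014,0],"grip":0},
    {"rot":[0,0,0.4],"slide":[0,-0.01,0],"grip":0},
    {"rot":[0,0,0.2],"slide":[0,-0.003,0],"grip":0}
  ]
}}

```text
time: 17.95
ee_pos: [0.4926, -0.2433, 0.1245]
eef_rot: [1.0, -0.021, -0.0, 0.0]
ft_force: [-0.3, 1.6, -2.3]
width: 0.0138
grip_force: 40.0
```

```bash
python3 - <<'E'
from h import *
import pickle
s=sensors.read_state();print(s["time"],s["ee_pos"],s["eef_rot"],s["width"],s["ft_force"],s["torque"])
for i in range(2): a=eyes.camera("top")
c=eyes.camera("wrist");pickle.dump(c,open("w4.pkl","wb"));save(c,"w4",(160,0,480,240),2.5)
print(np.round(sensors.read_state()["ee_pos"],4))
E
```

```text
17.95 [ 0.49258312 -0.2432563   0.12450809] [ 9.99782300e-01 -2.08650576e-02 -4.37744308e-05  2.69533361e-05] 0.013765982450894288 [-0.32507281  1.59041051 -2.32689606] [ 0.07291773  0.01490893 -0.04160794]
[ 0.4928 -0.2422  0.1246]
```

View pics/w4.png

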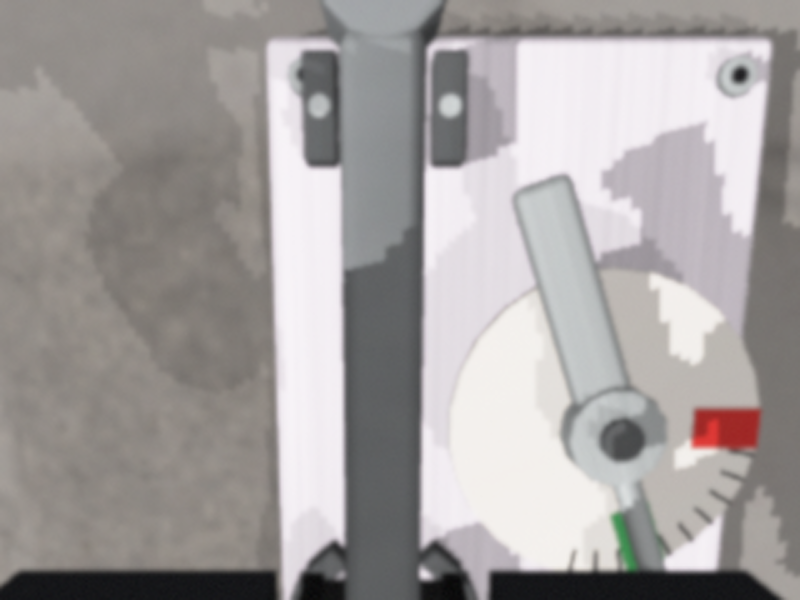

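The bar lies in the middle of the fork: bar mid u≈382 against fork mid ≈385. The lever finger is well clear to the right, at u≥513. Now lower by 57 mm and hold.

Emit:
{"name": "arm_command", "arguments": {
  "steps": [
    {"rot":[0,0,0],"slide":[0,-0.001,-0.004],"grip":0},
    {"rot":[0,0,0],"slide":[0,0,-0.008],"grip":0},
    {"rot":[0,0,0],"slide":[0,0,-0.01],"grip":0},
    {"rot":[0,0,0],"slide":[0,0,-0.01],"grip":0},
    {"rot":[0,0,0],"slide":[0,0,-0.01],"grip":0},
    {"rot":[0,0,0],"slide":[0,0,-0.008],"grip":0},
    {"rot":[0,0,0],"slide":[0,0,-0.005],"grip":0},
    {"rot":[0,0,0],"slide":[0,0,-0.002],"grip":0}
  ]
}}

```text
time: 19.1
ee_pos: [0.4927, -0.2436, 0.0673]
eef_rot: [1.0, -0.021, -0.0, 0.0]
ft_force: [-0.6, 0.6, -3.4]
width: 0.0135
grip_force: 40.0
```

```bash
python3 - <<'E'
from h import *
for i in range(3): eyes.camera("top")
t=eyes.camera("top");c=eyes.camera("scene")
a=cv2.resize(np.array(t["pixels"])[165:265,340:450],None,fx=4.5,fy=4.5,interpolation=2);b=cv2.resize(np.array(c["pixels"])[120:220,310:420],None,fx=4.5,fy=4.5,interpolation=2)
th=np.radians(-2.33);R=np.array([[np.cos(th),-np.sin(th)],[np.sin(th),np.cos(th)]]);o=np.array([.5168,-.2634])
for n,p,z in (("boss top",(-.0705,.0195),.098),("eye top",(.0895,.0195),.084),("grip",(-.0752,-.0724),.09)):
    W=np.r_[R@p+o,z]
    for im,k,off in ((a,t,(340,165)),(b,c,(310,120))):
        u=(proj(k,W)-off)*4.5;cv2.drawMarker(im,tuple(int(x) for x in u),(255,0,0),0,12,1)
m=np.hstack([a,b]);m=cv2.resize(m,None,fx=.8,fy=.8);cv2.imwrite("pics/chk.png",cv2.cvtColor(m,cv2.COLOR_RGB2BGR));print(m.shape)
s=sensors.read_state();print(s["time"],s["ee_pos"],s["eef_rot"],s["width"],s["grip_force"],s["ft_force"],s["torque"],np.abs(s["joint_vel"]).max())
E
```

```text
(360, 792, 3)
19.35 [ 0.49291722 -0.24359048  0.06789521] [ 9.99787586e-01 -2.06080253e-02  2.60248182e-04  1.59220004e-04] 0.013853772998647696 39.99786972999573 [ 0.1535777  -0.41355428 -2.25248242] [ 0.01166698 -0.02759827 -0.02749922] 0.00160378059514831
```

View pics/chk.png

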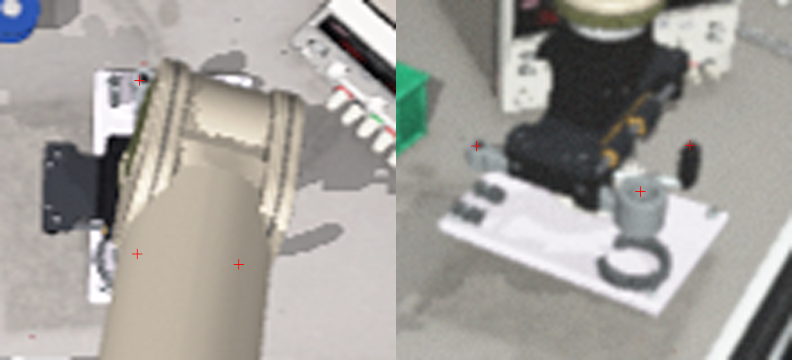

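In the scene half, the boss (640,187) and eye (~480,152) sit near their predicted marks (640,191) and (476,146), and the grip mark matches. I'll check level and position once more, zoomed in with model outlines.

```bash
python3 - <<'E'
from h import *
c=eyes.camera("scene");k=7;x0,y0,x1,y1=318,145,408,215
im=cv2.resize(np.array(c["pixels"])[y0:y1,x0:x1],None,fx=k,fy=k,interpolation=cv2.INTER_CUBIC)
im=cv2.resize(im,None,fx=1.25,fy=1.2)if 0 else im
th=np.radians(-2.33);R=np.array([[np.cos(th),-np.sin(th)],[np.sin(th),np.cos(th)]]);o=np.array([.5168,-.2634])
def poly(P,z,col,cl=True):
    q=np.array([((proj(c,np.r_[R@p+o,z])+.5-[x0,y0])*k) for p in P]).astype(int);cv2.polylines(im,[q],cl,col,1,cv2.LINE_AA)
circ=lambda x,y,r:[(x+r*np.cos(a),y+r*np.sin(a)) for a in np.linspace(0,2*np.pi,40)]
poly(circ(-.0705,.0195,.022),.098,(255,0,0));poly(circ(-.0705,.0195,.022),.062,(255,0,0))
poly(circ(.0895,.0195,.011),.084,(255,0,0));poly(circ(.0895,.0195,.011),.062,(255,0,0))
poly([(.112,.055),(.112,-.095),(-.112,-.095),(-.112,.055)],.012,(0,0,255));poly(circ(-.0705,.0195,.024),.026,(0,160,0))
cv2.imwrite("pics/chk2.png",cv2.cvtColor(im,cv2.COLOR_RGB2BGR));print(im.shape)
E
```

```text
(490, 630, 3)
```

View pics/chk2.png

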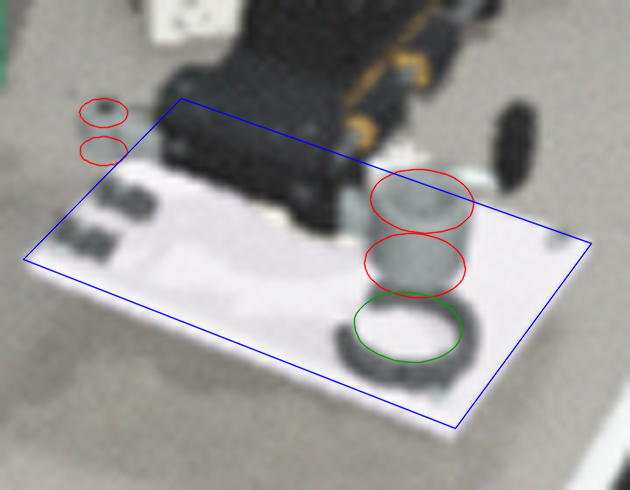

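The boss outline matches at x 370–470, and the eye hole (105,107) lies in its ellipse centred at (104,113). The overlay itself sits a few px off the plate, about 3 mm. The bracket is therefore level and within a few mm of straight above its seats. Handing in.

```bash
python3 -c "
from h import *
print(order.close_job())"
```

```text
the job is handed in; nothing more can be done
None
```

The job is handed in, no verdict was returned: by my measurements the lever is on green (1.22–1.25 rad), and the bracket is held level at its balance point about 50 mm above its nest, within a few mm of straight above both seats.

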